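Reset the tripped breakers on the shed's power board

TASK

The breakers on the bench power board have tripped and popped out. With closed fingertips, gently push three of their buttons fully in, one after another in this order: the red main, then the blue one for the compressor, then the yellow one for the grinder. Leave the green and white buttons out, do not pick up, shift or knock over any of the loose things around and on the board, and finish clear of everything.

Things in the scene. Friction and masses are not known exactly. Their poses are not given: they have to be found in the camera images.
- board: The bench power board: a grey steel box 200 (x) by 270 (y) by 60 mm high, fixed to the bench. Origin: centre of its underside, on the bench; z up, three white power sockets on its -x face. Its flat top, 60 mm above the bench, has six places in a grid of 2 (x = -40, +40 mm) by 3 (y = -80, 0, +80 mm): five breakers and, on the sixth, a loose steel socket. Which is where changes. Pressing the board or any breaker with more than 30 N counts as rough.
- red_base: The red breaker (the main breaker): black collar 40 mm across and 6 mm high on the board's top, and its red button. Origin: centre of the collar's underside (60 mm above the bench), z up.
- red_top (a point): Centre of the top face of the red button; it moves with the button. The button is a red cap 30 mm across and 7 mm thick on a pale 22 mm shank; tripped, its top stands 22 to 24 mm above the board; fully in, 14 mm. Nearest other breaker 80 mm away, centre to centre.
- red (a joint): How far the red button is pushed in, straight down, in m: 0 to 0.002 tripped (out), 0.010 fully in (hard stop). It slides against about 4 N of friction, has no spring, and stays where it is left. From 0.007 it counts as in.
- blue_base: The blue breaker (the compressor's breaker): black collar 40 mm across and 6 mm high on the board's top, and its blue button. Origin: centre of the collar's underside (60 mm above the bench), z up.
- blue_top (a point): Centre of the top face of the blue button; it moves with the button. The button is a blue cap 30 mm across and 7 mm thick on a pale 22 mm shank; tripped, its top stands 22 to 24 mm above the board; fully in, 14 mm. Nearest other breaker 80 mm away, centre to centre.
- blue (a joint): How far the blue button is pushed in, straight down, in m: 0 to 0.002 tripped (out), 0.010 fully in (hard stop). It slides against about 4 N of friction, has no spring, and stays where it is left. From 0.007 it counts as in.
- yellow_base: The yellow breaker (the grinder's breaker): black collar 40 mm across and 6 mm high on the board's top, and its yellow button. Origin: centre of the collar's underside (60 mm above the bench), z up.
- yellow_top (a point): Centre of the top face of the yellow button; it moves with the button. The button is a yellow cap 30 mm across and 7 mm thick on a pale 22 mm shank; tripped, its top stands 22 to 24 mm above the board; fully in, 14 mm. Nearest other breaker 80 mm away, centre to centre.
- yellow (a joint): How far the yellow button is pushed in, straight down, in m: 0 to 0.002 tripped (out), 0.010 fully in (hard stop). It slides against about 4 N of friction, has no spring, and stays where it is left. From 0.007 it counts as in.
- green_base: The green breaker (the lights' breaker): black collar 40 mm across and 6 mm high on the board's top, and its green button. Origin: centre of the collar's underside (60 mm above the bench), z up.
- green_top (a point): Centre of the top face of the green button; it moves with the button. The button is a green cap 30 mm across and 7 mm thick on a pale 22 mm shank; tripped, its top stands 22 to 24 mm above the board; fully in, 14 mm. Nearest other breaker 80 mm away, centre to centre.
- green (a joint): How far the green button is pushed in, straight down, in m: 0 to 0.002 tripped (out), 0.010 fully in (hard stop). It slides against about 4 N of friction, has no spring, and stays where it is left. From 0.007 it counts as in.
- white_base: The white breaker (the spare breaker): black collar 40 mm across and 6 mm high on the board's top, and its white button. Origin: centre of the collar's underside (60 mm above the bench), z up.
- white_top (a point): Centre of the top face of the white button; it moves with the button. The button is a white cap 30 mm across and 7 mm thick on a pale 22 mm shank; tripped, its top stands 22 to 24 mm above the board; fully in, 14 mm. Nearest other breaker 80 mm away, centre to centre.
- white (a joint): How far the white button is pushed in, straight down, in m: 0 to 0.002 tripped (out), 0.010 fully in (hard stop). It slides against about 4 N of friction, has no spring, and stays where it is left. From 0.007 it counts as in.
- socket: Loose steel wrench socket standing upright on the board, a tube 25 mm across and 38 mm high. A bystander, not to be moved. Origin: centre of its underside.
- screwdriver: Loose screwdriver with an orange handle lying on the bench beside the board's +y edge, about 200 mm long, under 35 mm high. A bystander, not to be moved. Origin: about the middle of its length, on its underside.
- spray_can: Loose spray can with a blue label, 52 mm across and 155 mm high, standing on the bench beyond the board's -y edge. A bystander, not to be moved. Origin: centre of its underside.
- jar: Loose amber glass jar with a brass lid, 72 mm across and 85 mm high, standing on the bench beyond the board's -y edge. A bystander, not to be moved. Origin: centre of its underside.
- tape: Loose yellow tape measure, 70 by 36 by 66 mm high, standing on the bench beyond the board's +x edge. A bystander, not to be moved. Origin: centre of its underside.
- hammer: Loose hammer with a wooden handle lying on the bench farther out to +y. A bystander, not to be moved. Origin: about the middle of its length, on its underside.

How it is judged:
By the outcome, as a careful person would: the job done as asked, in the order asked, and still so for the second after the job is handed in, with the robot touching nothing.
It also fails if it takes over 42 s, if anything falls off the work surface, if the arm or the gripper's body presses on something with over 40 N, if the wrist force passes 120 N, or if a joint passes its speed limit or range.

ROBOT

A 6-joint arm with a two-finger parallel gripper is mounted at the origin on the work surface. World frame = base frame: x ahead of the robot, y to its left, z up, the work surface at z = 0. Lengths are in m, angles in rad, forces in N, time in s.
With the tool pointing down it reaches from about 0.375 to 0.9 m from the base axis. Payload 3.1 kg.
Tool frame: the origin (TCP) lies on the centre line of the jaws, within the pads' length; the fingertips stand ahead of it and the grasp point (between the pads) lies 3 mm ahead of it (robot.tip_reach is the z of the fingertips in the tool frame, in m); z points along the fingers, y is the line along which they close (so a half turn about z gives the same grasp; the last joint's range is limited). The gripper opens to 87 mm and grips with 3 to 60 N. Pads are 19 mm wide; open, the fingers measure 117 mm over their backs; the gripper's body (75 mm by 190 mm) begins 51 mm behind the grasp point.
Start: joints at [1.127, 0.527, 1.433, -0, 1.181, -0.178], TCP at [0.164, 0.603, 0.245] pointing down, gripper open.
Joint ranges: [-3.08, 3.08], [-0.75, 2.2], [0.22, 2.44], [-1.43, 4.57], [0, 2.65], [-2.85, 2.85]. Speed limits (rad/s): [2.79, 2.79, 3.14, 3.14, 3.14, 3.14].

INTERFACE

Orientations are given as a unit quaternion [x, y, z, w].
In Python, from rig import sensors, eyes, ticket, robot gives the robot as it stands.
- The arm moves only by the tool drive_tool, never from a script. Its argument "deltas" is a list that holds one entry, the list of rows, each a list of 6 numbers: the shift along the tool's x, y, z in mm, then the turn, a rotation vector about the tool's x, y, z in rad. A call has 1 to 8 rows; each row shifts and turns the commanded pose from where the row before left it, along the tool's axes as they then stand; what a row does not reach is not made up. A row lasts 1/12 s, in which the tool goes at most 41.7 mm and 7.16 degrees, less where a joint would pass 70% of its speed; a pose out of reach is approached as far as the arm can. A call is refused whole if a number of a shift passes 41.7 or a number of a turn 0.125, either way. A call with a gripper value outside its range is refused whole. "gripper" is the opening in per cent of the stroke, from 0 (shut) to 100 (fully open), set as the call begins (left out, the last holds). The fingers move at their own pace and stop on an object; "squeeze" is the grip in N (left out, the last holds). Time passes only in rows, so rows that do not move let the fingers close. It gives the time, the measured TCP pose, the force, the opening and the grip force at its end, in the units of the state.
- sensors.get_obs(): the state, without advancing time (a new reading comes with each control period).
- eyes.camera(name): name is "scene" or "top" or "wrist"; returns a dict with "img" (480x640x3 uint8, red, green, blue), "fov_y" (degrees; the focal length in pixels is half the picture's height over the tangent of half this angle, whatever the lens; pixels are square), "cx", "cy" (the principal point, pixels), "xyz" and "attitude" of the camera in the world; the wrist camera has in their place "hand_eye" (4x4, takes a point from camera to tool coordinates, whose origin is the TCP and whose axes are the flange's). Camera axes: x right, y up, looking along -z (the intrinsics and any distortion apply to the point x, -y, -z); pixel columns grow to the right and rows downward; lengths in m; the calibration is good to about 2 mm. A picture is of the moment at which its call begins: read the wrist's pose just before it. There is no depth.
- ticket.hand_in(): hands the job in; it is judged then, once.
The state is a dict: "time": time; "q": joint angles; "joint_velocities": joint speeds; "joint_torque": joint torques, N m; "position": TCP position; "tool_rot": TCP orientation; "ft_force": force on the tool from outside, world axes, zero at the start; "moment": the same for the moment, N m; "grip_width": finger opening in m; "grip_force": force on a finger pad.
Only numpy, scipy, OpenCV 4.12 (cv2) and the standard library are available. Lean on these libraries where they do the work, as an engineer would, in place of code of your own. Each camera call takes 0.05 s, during which the arm holds its last target. There are 200 camera calls.

## Working session

There is one attempt and no reset: what is moved stays moved. The work goes in short steps, Python scripts to look and compute and a tool call to move; the robot and the scene stay as the last step left them, time stands still between calls to the robot, and variables do not carry over. Pictures are saved under pics/ and viewed, at most 10 in all, crops included, and the job is handed in when it is done.

Besides the shell and the picture viewer there is one more tool, called by a JSON object that holds its "fn" and its "kwargs", one argument or row to a line. drive_tool: Moves the arm, as the interface text tells. Its arguments: {"type":"object","properties":{"deltas":{"type":"array"},"gripper":{"type":"number"},"squeeze":{"type":"number"}},"required":["deltas"]}

```bash
mkdir -p pics; ls; python3 - <<'E'
from rig import sensors, eyes, robot
import cv2,numpy as np
o=sensors.get_obs(); print({k:np.round(v,4).tolist() for k,v in o.items()}); print(robot.tip_reach,[a for a in dir(robot) if a[0]!='_'])
for n in("scene","top"):
    c=eyes.camera(n); cv2.imwrite(f"pics/{n}0.png",c["img"][...,::-1]); print(n,{k:v for k,v in c.items() if k!="img"})
    np.save(f"{n}0.npy",{k:v for k,v in c.items()},allow_pickle=True)
E
```

```text
pics
{'time': 0.0, 'q': [1.1265, 0.5285, 1.4339, -0.0, 1.1814, -0.1785], 'joint_velocities': [-0.0012, 0.0012, -0.0015, -0.0001, 0.0002, 0.001], 'joint_torque': [-0.0003, -44.0043, -17.659, 0.0632, 0.0585, -0.0002], 'position': [0.1639, 0.6024, 0.2436], 'tool_rot': [0.1325, 0.9912, -0.001, -0.0003], 'ft_force': [-0.244, -0.7119, 0.2291], 'moment': [-0.0204, -0.0035, 0.0514], 'grip_force': 0.0, 'grip_width': 0.0871}
0.022 ['Unreachable', 'tip_reach']
scene {'fov_y': 54.552868495424974, 'cx': 322.9204374892325, 'cy': 237.47287609038435, 'xyz': array([ 1.10622629, -0.13155147,  0.68646315]), 'attitude': array([0.29002891, 0.19989409, 0.53411617, 0.76853465])}
top {'fov_y': 57.92095905484303, 'cx': 322.10781938010723, 'cy': 238.49295924857554, 'xyz': array([0.44266773, 0.04566049, 0.87710964]), 'attitude': array([ 0.07556198, -0.07566068, -0.69086985,  0.71502776])}
```

View pics/top0.png

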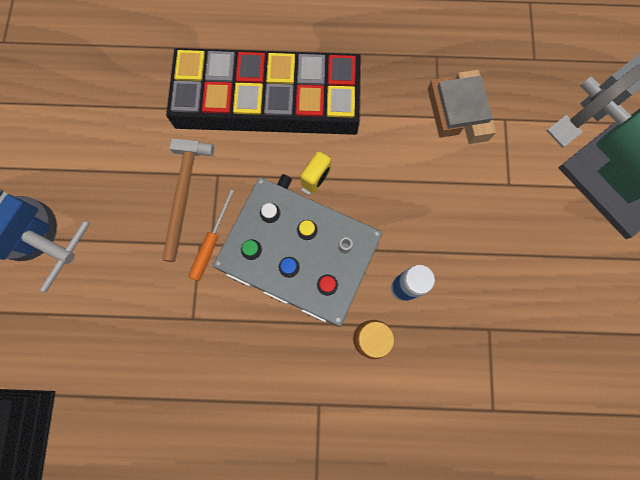

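View pics/scene0.png

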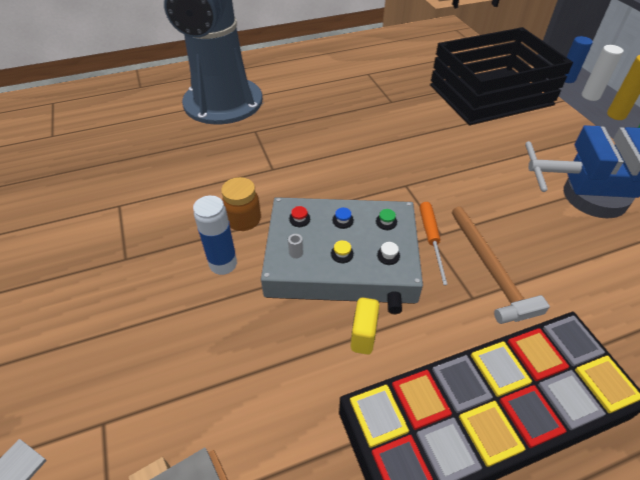

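The top view shows the board with red (328,284), blue (289,266), yellow (307,229), the socket (346,244), and the spray can's top at (419,279). The scene view agrees. Next I locate these points.

```bash
cat > h.py <<'E'
import numpy as np,cv2
from scipy.spatial.transform import Rotation as R
def ray(c,u,v):
    f=240/np.tan(np.radians(c["fov_y"]/2)); d=np.array([(u-c["cx"])/f,-(v-c["cy"])/f,-1])
    return R.from_quat(c["attitude"]).apply(d)
def plane(c,u,v,z): d=ray(c,u,v); return c["xyz"]+d*(z-c["xyz"][2])/d[2]
def tri(cs,ps):
    A=np.zeros((3,3));b=np.zeros(3)
    for c,p in zip(cs,ps):
        d=ray(c,*p);d/=np.linalg.norm(d);M=np.eye(3)-np.outer(d,d);A+=M;b+=M@c["xyz"]
    return np.linalg.solve(A,b)
def blob(img,col,near,r=22):
    h=cv2.cvtColor(img,cv2.COLOR_RGB2HSV).astype(int);H,S,V=h[...,0],h[...,1],h[...,2]
    rng=dict(red=(H<8)|(H>172),blue=(H>105)&(H<130),yellow=(H>22)&(H<35),green=(H>50)&(H<80))
    m=((rng[col])&(S>120)&(V>60)).astype(np.uint8)
    mm=np.zeros_like(m);cv2.circle(mm,tuple(near),r,1,-1);m*=mm
    cs,_=cv2.findContours(m,cv2.RETR_EXTERNAL,cv2.CHAIN_APPROX_NONE);k=max(cs,key=cv2.contourArea)
    (e,ax,a)=cv2.fitEllipse(k);return e,ax
E
python3 - <<'E'
from h import *
t,s=[np.load(f"{n}0.npy",allow_pickle=True).item() for n in("top","scene")]
P=dict(red=((328,284),(299,213)),blue=((289,266),(343,214)),yellow=((307,229),(342,247)),green=((251,248),(387,215)))
for k,(a,b) in P.items():
    ea,xa=blob(t["img"],k,a,14);eb,xb=blob(s["img"],k,b,14)
    print(k,np.round(ea,1),np.round(xa,1),np.round(plane(t,*ea,.081),4),np.round(plane(s,*eb,.081),4),np.round(tri([t,s],[ea,eb]),4))
print("sock",tri([t,s],[(345,243),(295,238)]))
print("can",plane(t,420,279,.155),"jar",plane(t,376,339,.085),"tape",plane(t,318,165,.066))
for u,v in((260,180),(381,233),(340,325),(215,267)):print("corner",plane(t,u,v,.06))
E
```

```text
red [327.1 283.5] [15.4 16.1] [0.5317 0.0365 0.081 ] [0.5373 0.036  0.081 ] [0.5324 0.0369 0.0759]
blue [288.  265.3] [15.2 16.2] [0.5629 0.11   0.081 ] [0.5681 0.1092 0.081 ] [0.5637 0.1108 0.0761]
yellow [306.5 227.4] [14.8 15.5] [0.6363 0.0787 0.081 ] [0.6418 0.0781 0.081 ] [0.6377 0.0794 0.0758]
green [249.6 247.5] [14.7 15.5] [0.594  0.1835 0.081 ] [0.5989 0.1828 0.081 ] [0.5951 0.1847 0.0765]
sock [0.60579184 0.006265   0.09537513]
can [ 0.53622188 -0.11762874  0.155     ] jar [ 0.43533607 -0.05359591  0.085     ] tape [0.76824864 0.06181062 0.066     ]
corner [0.73494842 0.17586945 0.06      ]
corner [ 0.63528666 -0.06489566  0.06      ]
corner [0.45806676 0.00999355 0.06      ]
corner [0.55800501 0.25002209 0.06      ]
```

{"fn": "drive_tool", "kwargs": {
  "deltas": [
    [[0,0,0,0,0,0.12],[0,0,0,0,0,0.12],[0,0,0,0,0,0.12],[0,0,0,0,0,0.12],[0,0,0,0,0,0.12],[0,0,0,0,0,0.12],[0,0,0,0,0,0.12],[0,0,0,0,0,0.12]]
  ],
  "gripper": 0,
  "squeeze": 10
}}

```text
time: 0.77
position: [0.164, 0.6027, 0.2439]
tool_rot: [0.578, 0.816, -0.001, 0.0]
ft_force: [0.7, -0.0, -0.3]
grip_width: 0.0415
grip_force: 0.0
```

```bash
cat > d.py <<'E'
import sys
from h import *
from rig import sensors
o=sensors.get_obs();Q=R.from_quat(o["tool_rot"]);t=np.array([float(a) for a in sys.argv[1:4]])
print("pos",np.round(o["position"],4),"axes x,y,z",np.round(Q.as_matrix().T,3).tolist(),"grip",o["grip_width"],"F",np.round(o["ft_force"],1),"t",o["time"])
print("tool delta mm",np.round(Q.inv().apply(t-o["position"])*1000,1))
E
python3 d.py .534 .037 .20
```

```text
pos [0.164  0.6027 0.2439] axes x,y,z [[-0.333, 0.943, -0.001], [0.943, 0.333, -0.001], [-0.001, -0.001, -1.0]] grip 0.041540866298529815 F [ 0.7 -0.  -0.3] t 0.7667
tool delta mm [-656.5  160.9   44.4]
```

{"fn": "drive_tool", "kwargs": {
  "deltas": [
    [[-32.8,8,0,0,0,0],[-32.8,8,0,0,0,0],[-32.8,8,0,0,0,0],[-32.8,8,0,0,0,0],[-32.8,8,0,0,0,0],[-32.8,8,0,0,0,0],[-32.8,8,0,0,0,0],[-32.8,8,0,0,0,0]]
  ]
}}

```text
time: 1.43
position: [0.3135, 0.3762, 0.2443]
tool_rot: [0.575, 0.818, -0.0, -0.0]
ft_force: [-0.6, -0.5, -0.4]
grip_width: 0.0009
grip_force: 0.0
```

{"fn": "drive_tool", "kwargs": {
  "deltas": [
    [[-32.8,8,0,0,0,0],[-32.8,8,0,0,0,0],[-32.8,8,0,0,0,0],[-32.8,8,0,0,0,0],[-32.8,8,0,0,0,0],[-32.8,8,0,0,0,0],[-20,8,0,0,0,0],[0,0,0,0,0,0]]
  ]
}}

```text
time: 2.1
position: [0.4424, 0.1897, 0.2445]
tool_rot: [0.577, 0.817, 0.0, 0.001]
ft_force: [0.3, -0.2, 0.4]
grip_width: 0.0004
grip_force: 0.0
```

```bash
python3 d.py .534 .037 .20; python3 - <<'E'
from h import *
from rig import sensors,eyes
o=sensors.get_obs();c=eyes.camera("wrist");cv2.imwrite("pics/w1.png",c["img"][...,::-1])
c["pos"]=o["position"];c["rot"]=o["tool_rot"];np.save("w1.npy",c,allow_pickle=True);print({k:v for k,v in c.items() if k!="img"})
E
```

```text
pos [0.4424 0.1897 0.2445] axes x,y,z [[-0.334, 0.943, -0.002], [0.943, 0.334, 0.002], [0.003, -0.001, -1.0]] grip 0.00042010063262762094 F [ 0.3 -0.2  0.4] t 2.1
tool delta mm [-174.5   35.3   44.9]
{'fov_y': 70.41581537801973, 'cx': 320.3099744368231, 'cy': 240.19014226544198, 'hand_eye': array([[ 7.09452672e-04,  9.61855923e-01,  2.73555626e-01,
         7.49378179e-02],
       [ 9.99999580e-01, -8.41288545e-04,  3.64627834e-04,
         6.72598658e-04],
       [ 5.80858656e-04,  2.73555252e-01, -9.61856115e-01,
        -1.40298351e-01],
       [ 0.00000000e+00,  0.00000000e+00,  0.00000000e+00,
         1.00000000e+00]]), 'pos': array([0.44240287, 0.18973694, 0.24454606]), 'rot': array([5.77159492e-01, 8.16630227e-01, 4.08271957e-04, 1.35170818e-03])}
```

View pics/w1.png

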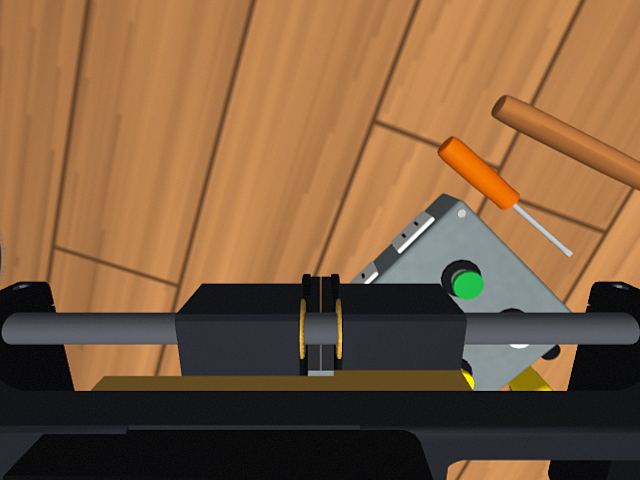

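The wrist view shows green at (467,284) and the closed fingertips near (320,290), with the camera facing away from red. I'll use green to cross-check the calibration.

```bash
python3 - <<'E'
from h import *
c=np.load("w1.npy",allow_pickle=True).item()
e,ax=blob(c["img"],"green",(467,284),25);T=np.eye(4);T[:3,:3]=R.from_quat(c["rot"]).as_matrix();T[:3,3]=c["pos"];W=T@c["hand_eye"]
c["xyz"]=W[:3,3];c["attitude"]=R.from_matrix(W[:3,:3]).as_quat();print(e,ax,plane(c,*e,.083))
E
```

```text
(467.44293212890625, 284.4245300292969) (28.04258155822754, 31.247629165649414) [0.59478078 0.18503507 0.083     ]
```

{"fn": "drive_tool", "kwargs": {
  "deltas": [
    [[-25,5,0,0,0,0],[-25,5,0,0,0,0],[-25,5,0,0,0,0],[-25,5,0,0,0,0],[-25,5,0,0,0,0],[-25,5,0,0,0,0],[-24.5,5.3,0,0,0,0],[0,0,0,0,0,0]]
  ]
}}

```text
time: 2.82
position: [0.5338, 0.0381, 0.2445]
tool_rot: [0.576, 0.817, 0.0, 0.002]
ft_force: [-0.0, 0.5, 0.5]
grip_width: 0.0001
grip_force: 0.0
```

```bash
python3 d.py .534 .037 .125;  python3 - <<'E'
from h import *
from rig import eyes
a=[eyes.camera(n)["img"][140:340,200:440] if n=="top" else eyes.camera(n)["img"][120:320,200:440] for n in("top","scene")]
cv2.imwrite("pics/b.png",cv2.resize(np.hstack(a),(800,333))[...,::-1])
E
```

```text
pos [0.5338 0.0381 0.2445] axes x,y,z [[-0.336, 0.942, -0.002], [0.942, 0.336, 0.002], [0.003, -0.002, -1.0]] grip 9.269511087032497e-05 F [-0.   0.5  0.5] t 2.8167
tool delta mm [ -0.9  -0.5 119.5]
```

View pics/b.png

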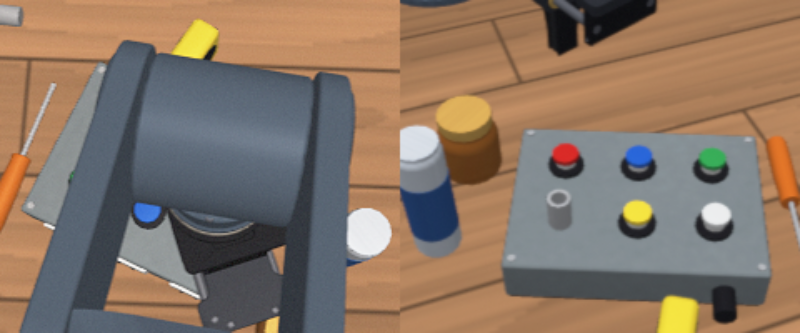

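Green agrees across views. In the crops, the hand is above red and all the buttons are out. Descending.

{"fn": "drive_tool", "kwargs": {
  "deltas": [
    [[0,0,25,0,0,0],[0,0,25,0,0,0],[0,0,25,0,0,0],[0,0,25,0,0,0],[0,0,15,0,0,0],[0,0,10,0,0,0],[0,0,0,0,0,0],[0,0,0,0,0,0]]
  ]
}}

```text
time: 3.58
position: [0.5308, 0.0415, 0.1196]
tool_rot: [0.575, 0.818, -0.0, -0.001]
ft_force: [0.2, 0.8, 0.8]
grip_width: 0.0
grip_force: 0.0
```

```bash
python3 d.py .533 .037 .096; python3 - <<'E'
from h import *
from rig import eyes
a=eyes.camera("scene")["img"][120:270,220:420]
cv2.imwrite("pics/c.png",cv2.resize(a,(800,600))[...,::-1])
E
```

```text
pos [0.5308 0.0415 0.1196] axes x,y,z [[-0.339, 0.941, 0.001], [0.941, 0.339, -0.001], [-0.001, 0.0, -1.0]] grip 2.9196903163088747e-05 F [0.2 0.8 0.8] t 3.5833
tool delta mm [-5.   0.6 23.6]
```

View pics/c.png

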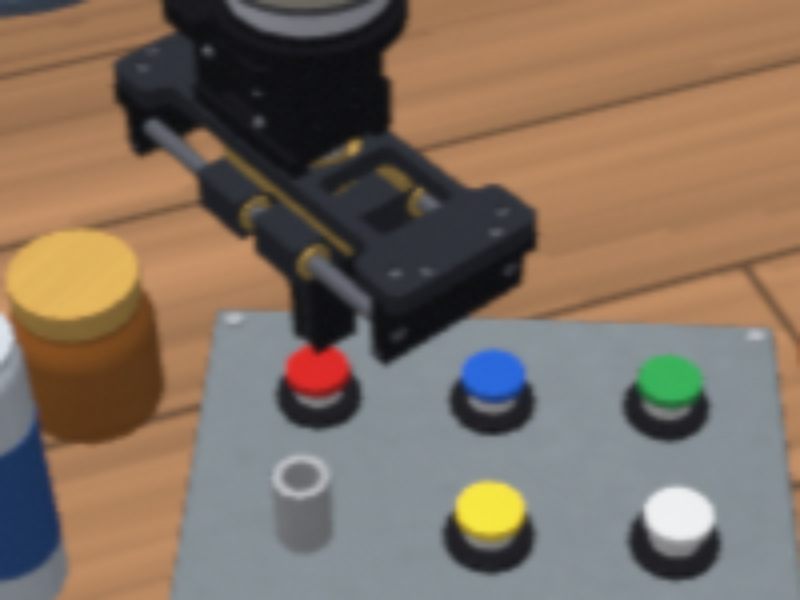

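The crop shows the fingertips right above the red button at about (320,345), clear of the others. I'll correct 5 mm sideways and press.

{"fn": "drive_tool", "kwargs": {
  "deltas": [
    [[-5,0.5,0,0,0,0],[0,0,5,0,0,0],[0,0,4,0,0,0],[0,0,2,0,0,0],[0,0,2,0,0,0],[0,0,2,0,0,0],[0,0,1.5,0,0,0],[0,0,0,0,0,0]]
  ]
}}

```text
time: 4.3
position: [0.5334, 0.0358, 0.1029]
tool_rot: [0.575, 0.818, -0.0, -0.0]
ft_force: [0.1, 0.5, 0.7]
grip_width: 0.0004
grip_force: 0.0
```

{"fn": "drive_tool", "kwargs": {
  "deltas": [
    [[0,0,1.5,0,0,0],[0,0,1.5,0,0,0],[0,0,1,0,0,0],[0,0,0,0,0,0]]
  ]
}}

```text
time: 4.63
position: [0.5335, 0.0358, 0.099]
tool_rot: [0.575, 0.818, -0.0, -0.0]
ft_force: [-0.7, -0.5, 1.9]
grip_width: 0.0004
grip_force: 1.1
```

{"fn": "drive_tool", "kwargs": {
  "deltas": [
    [[0,0,1,0,0,0],[0,0,1,0,0,0]]
  ]
}}

```text
time: 4.8
position: [0.5335, 0.0358, 0.0971]
tool_rot: [0.575, 0.818, -0.0, 0.0]
ft_force: [-1.1, -0.1, 3.0]
grip_width: 0.0003
grip_force: 1.9
```

{"fn": "drive_tool", "kwargs": {
  "deltas": [
    [[0,0,1,0,0,0],[0,0,0,0,0,0]]
  ]
}}

```text
time: 4.97
position: [0.5335, 0.0358, 0.0963]
tool_rot: [0.575, 0.818, -0.0, 0.0]
ft_force: [-1.6, 0.3, 6.1]
grip_width: 0.0005
grip_force: 3.1
```

{"fn": "drive_tool", "kwargs": {
  "deltas": [
    [[0,0,0.7,0,0,0],[0,0,0,0,0,0]]
  ]
}}

```text
time: 5.13
position: [0.5335, 0.0358, 0.0963]
tool_rot: [0.575, 0.818, 0.0, 0.0]
ft_force: [-2.3, -1.0, 10.3]
grip_width: 0.0004
grip_force: 5.4
```

{"fn": "drive_tool", "kwargs": {
  "deltas": [
    [[0,0,0.5,0,0,0],[0,0,0,0,0,0]]
  ]
}}

```text
time: 5.3
position: [0.5335, 0.0358, 0.0962]
tool_rot: [0.575, 0.818, 0.0, 0.0]
ft_force: [-3.4, -0.3, 14.6]
grip_width: 0.0004
grip_force: 7.1
```

The stop is at 0.0962: force rises with no motion, so red is in. Lifting.

{"fn": "drive_tool", "kwargs": {
  "deltas": [
    [[0,0,-10,0,0,0],[0,0,-15,0,0,0],[0,0,-15,0,0,0],[0,0,-5,0,0,0],[0,0,0,0,0,0]]
  ]
}}

```text
time: 5.72
position: [0.5346, 0.0358, 0.141]
tool_rot: [0.575, 0.818, 0.001, 0.001]
ft_force: [-0.1, 0.0, -0.2]
grip_width: 0.0009
grip_force: 0.0
```

```bash
python3 d.py .564 .1105 .12
```

```text
pos [0.5346 0.0358 0.141 ] axes x,y,z [[-0.338, 0.941, -0.001], [0.941, 0.338, 0.003], [0.003, -0.0, -1.0]] grip 0.000890337908659351 F [-0.1  0.  -0.2] t 5.7167
tool delta mm [60.4 52.8 21. ]
```

{"fn": "drive_tool", "kwargs": {
  "deltas": [
    [[15,13,0,0,0,0],[15,13,0,0,0,0],[15,13,0,0,0,0],[15.5,14,0,0,0,0],[0,0,10,0,0,0],[0,0,11,0,0,0],[0,0,0,0,0,0]]
  ]
}}

```text
time: 6.3
position: [0.5603, 0.1103, 0.1156]
tool_rot: [0.575, 0.818, -0.002, -0.003]
ft_force: [-1.0, -0.2, -0.1]
grip_width: 0.0004
grip_force: 0.0
```

```bash
python3 d.py .564 .1105 .10;python3 - <<'E'
from h import *
from rig import eyes
a=eyes.camera("scene")["img"][120:270,220:420]
cv2.imwrite("pics/d.png",cv2.resize(a,(800,600))[...,::-1])
E
```

```text
pos [0.5603 0.1103 0.1156] axes x,y,z [[-0.339, 0.941, 0.002], [0.941, 0.339, -0.007], [-0.007, -0.0, -1.0]] grip 0.0003761929501739161 F [-1.  -0.2 -0.1] t 6.3
tool delta mm [-1.1  3.7 15.6]
```

View pics/d.png

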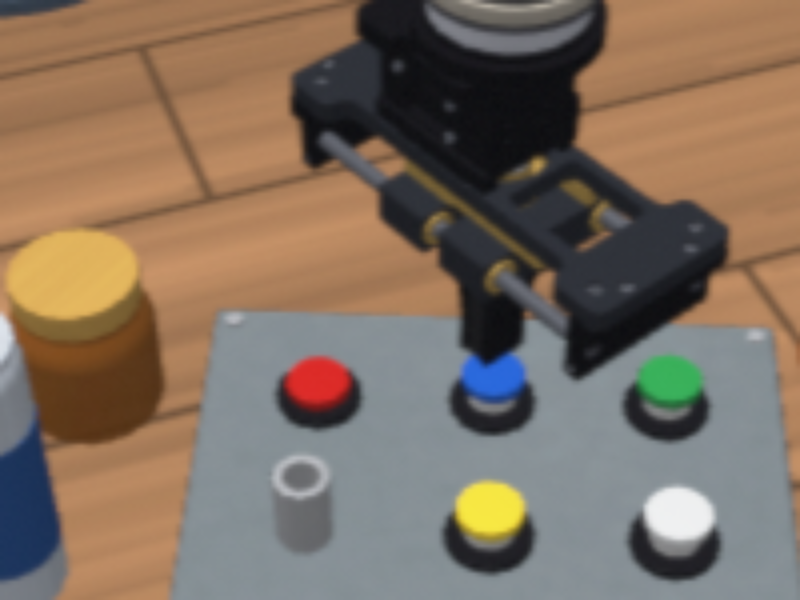

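Red is fully in at (318,385), and the tips hang over blue at (490,355). Pressing blue with a 3.5 mm correction.

{"fn": "drive_tool", "kwargs": {
  "deltas": [
    [[-1,3.5,0,0,0,0],[0,0,4,0,0,0],[0,0,3,0,0,0],[0,0,2,0,0,0],[0,0,2,0,0,0],[0,0,0,0,0,0]]
  ]
}}

```text
time: 6.85
position: [0.5662, 0.1108, 0.1075]
tool_rot: [0.575, 0.818, -0.0, -0.0]
ft_force: [-1.1, 0.2, -0.1]
grip_width: 0.0005
grip_force: 0.0
```

```bash
python3 d.py .564 .1105 .096
```

```text
pos [0.5662 0.1108 0.1075] axes x,y,z [[-0.338, 0.941, 0.0], [0.941, 0.338, -0.001], [-0.001, -0.0, -1.0]] grip 0.0005231151571600739 F [-1.1  0.2 -0.1] t 6.85
tool delta mm [ 0.5 -2.2 11.5]
```

{"fn": "drive_tool", "kwargs": {
  "deltas": [
    [[0,-2,0,0,0,0],[0,0,1.5,0,0,0],[0,0,1.5,0,0,0],[0,0,1.5,0,0,0],[0,0,1.5,0,0,0],[0,0,1,0,0,0],[0,0,1,0,0,0],[0,0,0,0,0,0]]
  ]
}}

```text
time: 7.52
position: [0.5647, 0.1103, 0.0998]
tool_rot: [0.575, 0.818, -0.0, -0.0]
ft_force: [-1.2, 0.5, 2.2]
grip_width: 0.0002
grip_force: 1.4
```

{"fn": "drive_tool", "kwargs": {
  "deltas": [
    [[0,0,1,0,0,0],[0,0,1,0,0,0],[0,0,0,0,0,0]]
  ]
}}

```text
time: 7.77
position: [0.5647, 0.1103, 0.0977]
tool_rot: [0.575, 0.818, -0.0, -0.0]
ft_force: [-1.6, 1.0, 2.2]
grip_width: 0.0004
grip_force: 1.3
```

{"fn": "drive_tool", "kwargs": {
  "deltas": [
    [[0,0,1,0,0,0],[0,0,0,0,0,0]]
  ]
}}

```text
time: 7.93
position: [0.5647, 0.1103, 0.0967]
tool_rot: [0.575, 0.818, -0.0, -0.0]
ft_force: [-0.0, 0.2, 2.9]
grip_width: 0.0006
grip_force: 1.3
```

{"fn": "drive_tool", "kwargs": {
  "deltas": [
    [[0,0,1,0,0,0],[0,0,0,0,0,0]]
  ]
}}

```text
time: 8.1
position: [0.5647, 0.1103, 0.0963]
tool_rot: [0.575, 0.818, 0.0, 0.0]
ft_force: [-1.8, -0.4, 7.6]
grip_width: 0.0003
grip_force: 3.5
```

{"fn": "drive_tool", "kwargs": {
  "deltas": [
    [[0,0,0.7,0,0,0],[0,0,0,0,0,0]]
  ]
}}

```text
time: 8.27
position: [0.5647, 0.1103, 0.0963]
tool_rot: [0.575, 0.818, 0.0, 0.0]
ft_force: [-2.9, -0.6, 11.4]
grip_width: 0.0004
grip_force: 5.5
```

Blue is at its stop. Lifting, then on to yellow.

{"fn": "drive_tool", "kwargs": {
  "deltas": [
    [[0,0,-10,0,0,0],[0,0,-15,0,0,0],[0,0,-15,0,0,0],[0,0,-5,0,0,0],[0,0,0,0,0,0]]
  ]
}}

```text
time: 8.68
position: [0.5659, 0.1103, 0.1414]
tool_rot: [0.575, 0.818, 0.001, 0.001]
ft_force: [0.7, 0.1, -0.3]
grip_width: 0.0004
grip_force: 0.0
```

```bash
python3 d.py .6375 .079 .12
```

```text
pos [0.5659 0.1103 0.1414] axes x,y,z [[-0.338, 0.941, -0.001], [0.941, 0.338, 0.003], [0.004, 0.0, -1.0]] grip 0.00043868020394254844 F [ 0.7  0.1 -0.3] t 8.6833
tool delta mm [-53.6  56.7  21.7]
```

{"fn": "drive_tool", "kwargs": {
  "deltas": [
    [[-13.5,14.5,0,0,0,0],[-13.5,14,0,0,0,0],[-13.5,14,0,0,0,0],[-13.5,14,0,0,0,0],[0,0,8,0,0,0],[0,0,10,0,0,0],[0,0,0,0,0,0],[0,0,0,0,0,0]]
  ]
}}

```text
time: 9.35
position: [0.6333, 0.0792, 0.12]
tool_rot: [0.575, 0.818, -0.001, -0.003]
ft_force: [-0.0, -0.2, 0.8]
grip_width: 0.0003
grip_force: 0.0
```

```bash
python3 d.py .6375 .079 .096;python3 - <<'E'
from h import *
from rig import eyes
a=eyes.camera("scene")["img"][120:270,220:420]
cv2.imwrite("pics/e.png",cv2.resize(a,(800,600))[...,::-1])
E
```

```text
pos [0.6333 0.0792 0.12  ] axes x,y,z [[-0.339, 0.941, 0.002], [0.941, 0.339, -0.005], [-0.006, 0.0, -1.0]] grip 0.000328885528077665 F [-0.  -0.2  0.8] t 9.35
tool delta mm [-1.7  4.  24. ]
```

View pics/e.png

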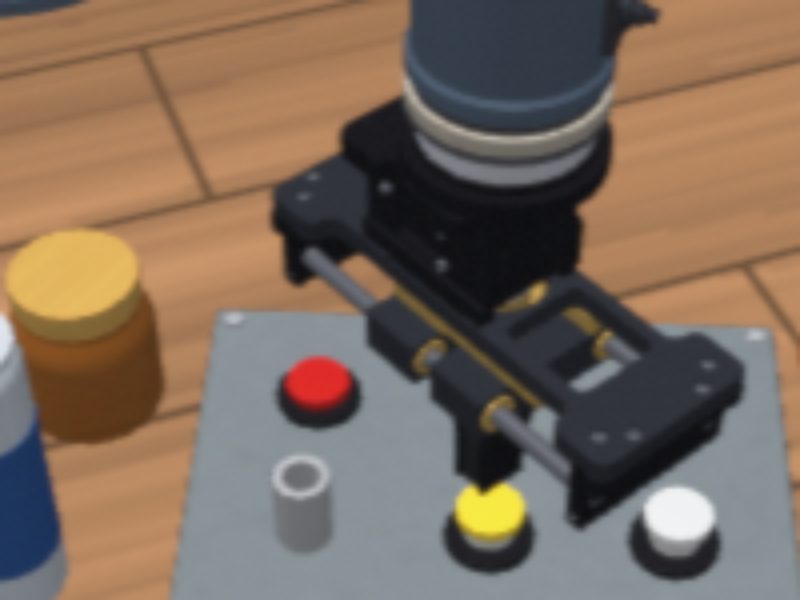

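The tips hang over yellow at (488,485). The socket and the white button are untouched.

{"fn": "drive_tool", "kwargs": {
  "deltas": [
    [[-1,2,0,0,0,0],[0,0,4,0,0,0],[0,0,4,0,0,0],[0,0,3,0,0,0],[0,0,2,0,0,0],[0,0,1.5,0,0,0],[0,0,1.5,0,0,0],[0,0,0,0,0,0]]
  ]
}}

```text
time: 10.07
position: [0.6381, 0.0783, 0.1058]
tool_rot: [0.575, 0.818, -0.0, -0.0]
ft_force: [-0.3, -0.1, -0.5]
grip_width: 0.0009
grip_force: 0.0
```

{"fn": "drive_tool", "kwargs": {
  "deltas": [
    [[0,0,1.5,0,0,0],[0,0,1.5,0,0,0],[0,0,0,0,0,0]]
  ]
}}

```text
time: 10.32
position: [0.6386, 0.0783, 0.1034]
tool_rot: [0.575, 0.818, 0.0, 0.0]
ft_force: [0.6, 0.0, 1.9]
grip_width: 0.0009
grip_force: 0.7
```

{"fn": "drive_tool", "kwargs": {
  "deltas": [
    [[0,0,1.5,0,0,0],[0,0,1.5,0,0,0],[0,0,1.5,0,0,0],[0,0,0,0,0,0]]
  ]
}}

```text
time: 10.65
position: [0.6386, 0.0783, 0.0986]
tool_rot: [0.575, 0.818, 0.0, 0.0]
ft_force: [0.3, -0.3, 1.9]
grip_width: 0.0003
grip_force: 1.3
```

{"fn": "drive_tool", "kwargs": {
  "deltas": [
    [[0,0,1,0,0,0],[0,0,1,0,0,0],[0,0,0,0,0,0]]
  ]
}}

```text
time: 10.9
position: [0.6386, 0.0783, 0.0965]
tool_rot: [0.575, 0.818, 0.0, 0.0]
ft_force: [-0.6, -0.5, 2.2]
grip_width: 0.0001
grip_force: 1.3
```

{"fn": "drive_tool", "kwargs": {
  "deltas": [
    [[0,0,1,0,0,0],[0,0,0,0,0,0]]
  ]
}}

```text
time: 11.07
position: [0.6386, 0.0783, 0.0963]
tool_rot: [0.575, 0.818, 0.0, 0.0]
ft_force: [-0.7, -0.1, 6.8]
grip_width: 0.0005
grip_force: 3.5
```

{"fn": "drive_tool", "kwargs": {
  "deltas": [
    [[0,0,0.8,0,0,0],[0,0,0,0,0,0]]
  ]
}}

```text
time: 11.23
position: [0.6386, 0.0783, 0.0963]
tool_rot: [0.575, 0.818, 0.0, 0.0]
ft_force: [-1.9, -0.6, 10.2]
grip_width: 0.0007
grip_force: 5.3
```

{"fn": "drive_tool", "kwargs": {
  "deltas": [
    [[0,0,-10,0,0,0],[0,0,-20,0,0,0],[0,0,-30,0,0,0],[0,0,-30,0,0,0],[0,0,-30,0,0,0],[0,0,-30,0,0,0],[0,0,-10,0,0,0],[0,0,0,0,0,0]]
  ]
}}

```text
time: 11.9
position: [0.6401, 0.0783, 0.2581]
tool_rot: [0.575, 0.818, 0.002, 0.003]
ft_force: [0.6, -0.4, -0.2]
grip_width: 0.0005
grip_force: 0.0
```

{"fn": "drive_tool", "kwargs": {
  "deltas": [
    [[20,-8,0,0,0,0],[30,-12,0,0,0,0],[30,-12,0,0,0,0],[30,-12,0,0,0,0],[30,-12,0,0,0,0],[30,-12,0,0,0,0],[15,-6,0,0,0,0],[0,0,0,0,0,0]]
  ]
}}

```text
time: 12.57
position: [0.5014, 0.2294, 0.2523]
tool_rot: [0.574, 0.819, -0.002, -0.003]
ft_force: [-0.2, 0.6, -0.3]
grip_width: 0.001
grip_force: 0.0
```

```bash
python3 - <<'E'
from h import *
from rig import eyes
a=eyes.camera("scene")["img"][140:380,180:500]
cv2.imwrite("pics/f.png",cv2.resize(a,(800,600))[...,::-1])
E
```

```text
(no output)
```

View pics/f.png

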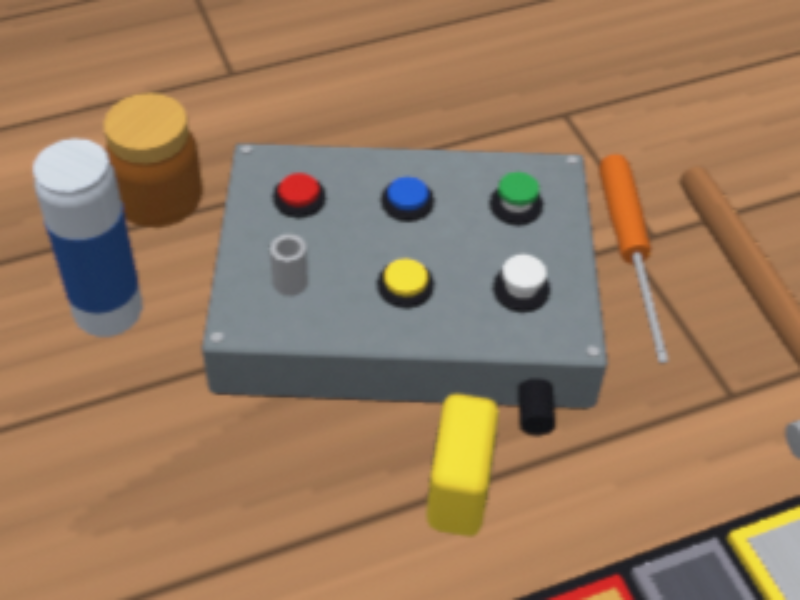

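Red (300,190), blue (408,195) and yellow (405,280) are fully in. Green (518,190) and white (524,275) are still out, and everything around them is in place.

{"fn": "drive_tool", "kwargs": {
  "deltas": [
    [[0,0,0,0,0,0],[0,0,0,0,0,0],[0,0,0,0,0,0]]
  ]
}}

```text
time: 12.87
position: [0.5069, 0.2264, 0.2542]
tool_rot: [0.576, 0.818, -0.0, -0.0]
ft_force: [-0.0, -0.4, -0.6]
grip_width: 0.0006
grip_force: 0.0
```

```bash
python3 -c "
from rig import ticket
print(ticket.hand_in())"
```

```text
the job is handed in; nothing more can be done
None
```

I pushed red, then blue, then yellow fully in to their stops, with readings no higher than about 15 N; green and white are still out, nothing else looks moved, the arm finished clear, and the job was handed in at about 13 s.

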